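Stack the polishing-machine collars on the collar post

ROBOT

A 7-joint arm with a two-finger parallel gripper is mounted at the origin on the work surface. World frame = base frame: x ahead of the robot, y to its left, z up, the work surface at z = 0. Lengths are in m, angles in rad, forces in N, time in s.
With the tool pointing down it reaches from about 0.375 to 0.925 m from the base axis. Payload 3.1 kg.
Tool frame: the origin (TCP) lies at the very end of the fingers, on their centre line; the grasp point (between the pads) lies 19 mm behind it (env.grip_depth is the distance from the TCP to the grasp point, in m); z points along the fingers, y is the line along which they close (so a half turn about z gives the same grasp; the last joint's range is limited). The gripper opens to 85 mm and grips with 20 to 120 N. Pads are 22 mm wide; open, the fingers measure 114 mm over their backs; the gripper's body (76 mm by 85 mm) begins 54 mm behind the grasp point. The pads swing forward as they close: fully open they stand 13 mm farther back than shut.
Start: joints at [-1.223, 0.383, 0.044, 1.598, -0.018, 1.161, -0.05], TCP at [0.28, 0.586, 0.231] pointing down, gripper open.
Joint ranges: [-2.61, 2.61], [-0.41, 2.15], [-1.48, 1.57], [0, 2.5], [-1.57, 4.71], [0.05, 1.97], [-2.85, 2.85]. Speed limits (rad/s): [2.79, 2.79, 3.14, 3.14, 3.14, 3.14, 3.14].

INTERFACE

Orientations are given as a rotation vector (axis times angle).
In Python, from plant import monitor, cams, env gives the robot as it stands.
- The arm moves only by the tool drive_tool, never from a script. Its argument "targets" is a list of rows, each a list of 4 numbers: the shift along the tool's x, y, z in cm, then the turn about the tool's z in rad. In form: [[x, y, z, roll], ...]. A call has 1 to 5 rows; each row shifts and turns the commanded pose from where the row before left it, along the tool's axes as they then stand; what a row does not reach is not made up. A row lasts 1/10 s, in which the tool goes at most 50 mm and 8.59 degrees, less where a joint would pass 70% of its speed; a pose out of reach is approached as far as the arm can. A call is refused whole if a number of a shift passes 5 or a number of a turn 0.15, either way. A call with a gripper value outside its range is refused whole. "gripper" is the closure in counts, from 0 (fully open) to 255 (shut), set as the call begins (left out, the last holds). The fingers move at their own pace and stop on an object; "grip_force" is the grip in N (left out, the last holds). Time passes only in rows, so rows that do not move let the fingers close. It gives the time, the measured TCP pose, the force, the opening and the grip force at its end, in the units of the state.
- monitor.get_obs(): the state, without advancing time (a new reading comes with each control period).
- cams.camera(name): name is "scene" or "top"; returns a dict with "color" (384x512x3 uint8, red, green, blue), "z_map" (384x512 float32, m along the optical axis (not along the pixel's ray), 0 where there is no reading), "mtx" (3x3 intrinsics, pixels), "extrinsics" (4x4, takes a point from camera to world coordinates). Camera axes: x right, y down, z forward; pixel columns grow to the right and rows downward; lengths in m; the calibration is good to about 2 mm. A picture is of the moment at which its call begins.
- env.sign_off(): hands the job in; it is judged then, once.
The state is a dict: "t": time; "qpos": joint angles; "joint_velocities": joint speeds; "joint_torque": joint torques, N m; "tcp_pos": TCP position; "tcp_rot": TCP orientation; "contact_force": force on the tool from outside, world axes, zero at the start; "wrist_torque": the same for the moment, N m; "opening": opening from 0.0 (shut) to 1.0 (fully open); "grip_force": force on a finger pad.
Only numpy, scipy, OpenCV 4.12 (cv2) and the standard library are available. Lean on these libraries where they do the work, as an engineer would, in place of code of your own. Each camera call takes 0.05 s, during which the arm holds its last target. There are 200 camera calls.

TASK

Put the two steel collars away on the upright collar post: thread the wide collar on first, right down onto the post's foot, then thread the narrow collar on so that it lies flat on top of the wide one. The round steel block of the same width as the wide collar has no hole: leave it where it lies.

Things in the scene. Friction and masses are not known exactly. Their poses are not given: they have to be found in the camera images.
- post: Collar post, fixed to the bench: a flat round wooden foot 72 mm in diameter and 10 mm thick, with a plain steel spindle 12 mm in diameter standing upright in its middle; the spindle's tip is tapered over its last 7 mm and lies 66 mm above the bench. Origin on the bench under the centre of the foot, z up along the spindle.
- wide_collar: Wide steel collar, loose, lying flat on the bench: a plain ring 56 mm outside diameter, 28 mm bore, 20 mm high, about 0.3 kg. Origin at the centre of its underside, z up along its bore. Easily gripped from above across its outside.
- narrow_collar: Narrow steel collar, loose, standing flat on the bench: a plain ring 40 mm outside diameter, 26 mm bore, 26 mm high, about 0.15 kg. Origin at the centre of its underside, z up along its bore. Easily gripped from above across its outside.
- block: Round steel bench block, a solid disc without a hole, 56 mm in diameter, 20 mm high, loose on the bench; to be left alone. Origin at the centre of its underside, z up.
There are look-alikes about, which are no part of the job. What is shaped like the wide_collar but green or turquoise is not meant.

How it is judged:
On the way, in this order (a step that is already met when the one before it is completed fails the run):
1. the wide collar is threaded on the post and lies flat on its foot (horizontal distance between wide_collar and post below 0.012 m and z of wide_collar in the frame of post below 0.016 m and angle between wide_collar's own z axis and vertical below 0.17 rad), for 0.2 s.
2. the narrow collar is threaded on the post and lies flat on the wide collar (horizontal distance between narrow_collar and post below 0.012 m and z of narrow_collar in the frame of post between 0.024 and 0.036 m and angle between narrow_collar's own z axis and vertical below 0.17 rad), for 0.2 s.
At the end, for the whole second after the job is handed in: Both collars are threaded on the spindle (centres within 12 mm of its axis), flat within 10 degrees and at rest: the wide one lies on the foot (its underside less than 16 mm above the bench), the narrow one on the wide one (its underside 24 to 36 mm above the bench) (all of step 1 and all of step 2 and linear speed of each of wide_collar, narrow_collar below 0.02 m/s); the robot touches nothing.
It fails at once if the solid steel block is moved by more than 30 mm (distance of block from where it was at the start of the episode above 0.03 m).
It also fails if it takes over 64 s, if anything falls off the work surface, if the arm or the gripper's body presses on something with over 40 N, if the wrist force passes 120 N, or if a joint passes its speed limit or range.

## Working session

There is one attempt and no reset: what is moved stays moved. The work goes in short steps, Python scripts to look and compute and a tool call to move; the robot and the scene stay as the last step left them, time stands still between calls to the robot, and variables do not carry over. Pictures are saved under pics/ and viewed, at most 10 in all, crops included, and the job is handed in when it is done.

Besides the shell and the picture viewer there is one more tool, called after ">>>" as name(argument=value, ...), one argument or row to a line, values as JSON. drive_tool: Moves the arm, as the interface text tells. Its arguments: {"type":"object","properties":{"targets":{"type":"array","items":{"type":"array","items":{"type":"number"}}},"gripper":{"type":"number"},"grip_force":{"type":"number"}},"required":["targets"]}

```bash
mkdir -p pics
python3 - <<'E'
from plant import monitor, cams, env
import cv2,numpy as np
o=monitor.get_obs(); print(o['t'],o['tcp_pos'],o['tcp_rot'],o['opening'])
for n in("top","scene"):
    c=cams.camera(n); np.savez(f"{n}0.npz",**c)
    cv2.imwrite(f"pics/{n}0.png",cv2.resize(c['color'][...,::-1],(800,600)))
    print(n,c['mtx'].tolist(),c['extrinsics'].round(3).tolist())
E
```

```text
0.0 [0.27988252 0.58563356 0.22989454] [-0.69424753 -3.06350095  0.00397282] 0.9993182311634694
top [[357.1637160566848, 0.0, 258.0842316337136], [0.0, 357.1637160566848, 193.56643691440544], [0.0, 0.0, 1.0]] [[-0.018, -0.979, 0.205, 0.325], [-1.0, 0.017, -0.008, -0.022], [0.004, -0.205, -0.979, 0.91], [0.0, 0.0, 0.0, 1.0]]
scene [[438.3969223176126, 0.0, 260.61614208565425], [0.0, 438.3969223176126, 187.54231683084112], [0.0, 0.0, 1.0]] [[-0.387, 0.567, -0.727, 1.207], [0.922, 0.236, -0.307, 0.258], [-0.003, -0.789, -0.614, 0.621], [0.0, 0.0, 0.0, 1.0]]
```

View pics/top0.png

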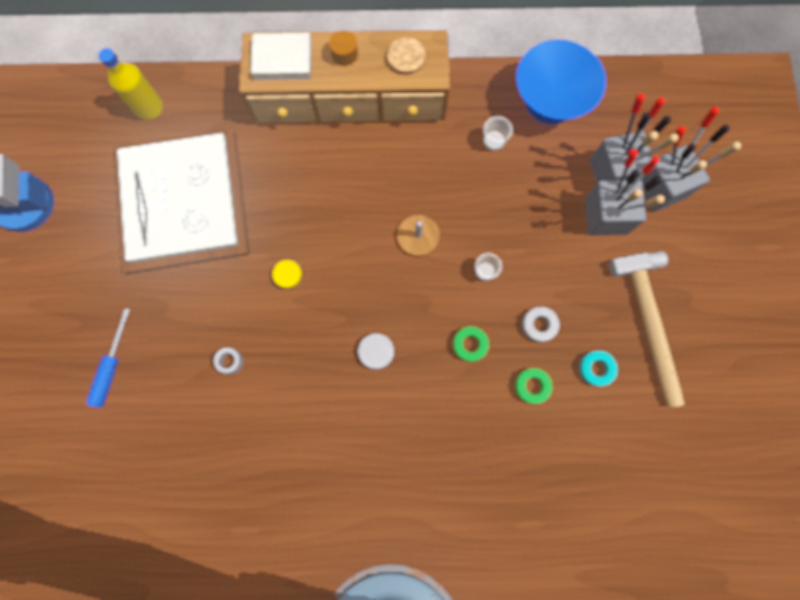

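View pics/scene0.png

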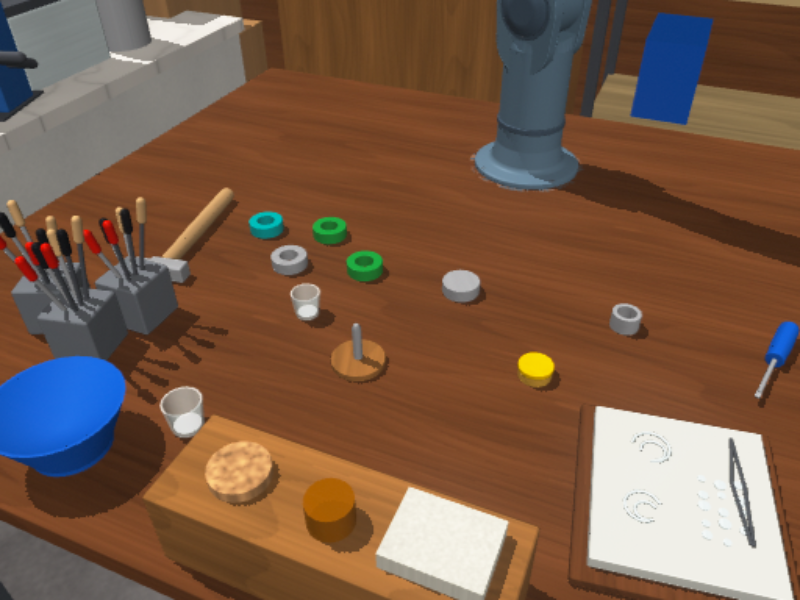

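The top picture (800x600) shows these candidates:
- **Wide collar:** grey ring at (541,324). Look-alikes are green rings at (471,343) and (534,386), a turquoise ring at (599,368), and the solid grey block at (376,351).
- **Narrow collar:** small grey ring at (227,361). The glasses at (497,132) and (487,266) are not it.
- **Post:** (418,235).

I choose the grey ring at (541,324) and will check it in a crop.

```bash
cat > h.py <<'E'
import numpy as np,cv2
def cloud(c):
    K=c['mtx'];z=c['z_map'];v,u=np.indices(z.shape)
    p=np.stack([(u-K[0,2])/K[0,0]*z,(v-K[1,2])/K[1,1]*z,z],-1)
    E=c['extrinsics'];w=p@E[:3,:3].T+E[:3,3]; w[z==0]=np.nan; return w
def proj(c,P):
    E=c['extrinsics'];q=(np.asarray(P)-E[:3,3])@E[:3,:3];q=q@c['mtx'].T;return q[...,:2]/q[...,2:]
def find(w,xy,r,lo,hi):
    m=(np.hypot(w[...,0]-xy[0],w[...,1]-xy[1])<r)&(w[...,2]>lo)&(w[...,2]<hi)
    q=w[m]; c,rad=cv2.minEnclosingCircle(q[:,:2].astype(np.float32)); return np.round(c,4),round(rad,4),len(q),np.median(q[:,2]).round(4)
E
python3 - <<'E'
from h import *
t=dict(np.load('top0.npz'));s=dict(np.load('scene0.npz'));wt,ws=cloud(t),cloud(s)
for n,(u,v),r,lo,hi in[("wide",(541,312),.045,.016,.024),("narrow",(227,350),.045,.022,.03),("block",(376,351),.045,.016,.024),("foot",(405,235),.05,.006,.014),("spindle",(418,235),.03,.04,.08)]:
    g=wt[int(v*.64),int(u*.64)]
    print(n,g.round(3),'top',find(wt,g,r,lo,hi),'scene',find(ws,g,r,lo,hi) )
def crop(c,x,y,h=30): return cv2.resize(c['color'][y-h:y+h,x-h:x+h,::-1],(390,390),interpolation=cv2.INTER_CUBIC)
cv2.imwrite('pics/crop1.png',np.hstack([crop(t,346,207),crop(s,185,166)]))
E
```

```text
wide [ 0.493 -0.252  0.022] top (array([ 0.4735, -0.2523]), 0.0278, 267, np.float64(0.0212)) scene (array([ 0.4752, -0.2507]), 0.028, 188, np.float64(0.0182))
narrow [0.437 0.251 0.03 ] top (array([0.4227, 0.2516]), 0.02, 118, np.float64(0.0268)) scene (array([0.4233, 0.2534]), 0.0211, 118, np.float64(0.0242))
block [0.434 0.017 0.022] top (array([0.4341, 0.0153]), 0.028, 373, np.float64(0.021)) scene (array([0.4348, 0.0171]), 0.0287, 276, np.float64(0.0183))
foot [ 0.63  -0.034  0.014] top (array([ 0.6301, -0.0564]), 0.0356, 421, np.float64(0.0114)) scene (array([ 0.6314, -0.055 ]), 0.0369, 557, np.float64(0.0085))
spindle [ 0.625 -0.054  0.027] top (array([ 0.629 , -0.0562]), 0.0059, 30, np.float64(0.0611)) scene (array([ 0.6343, -0.055 ]), 0.0056, 64, np.float64(0.0543))
```

View pics/crop1.png

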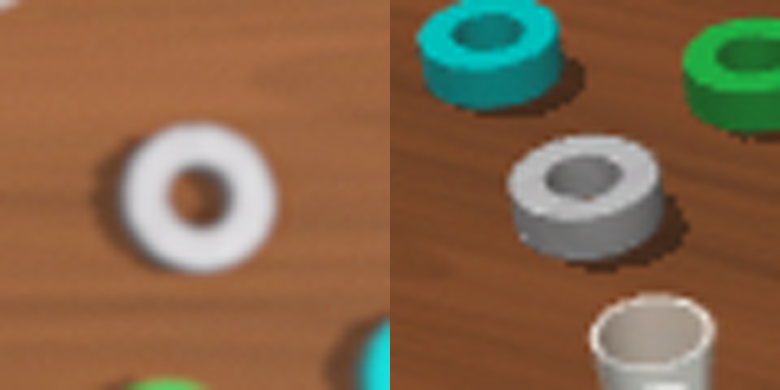

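The crop confirms the choice: a grey ring with a through bore, at about (200,197) in the top crop and (585,195) in the scene crop. It is neither green nor turquoise and it isn't solid. I'll use wide (0.474,-0.2515), narrow (0.423,0.2525) and post (0.6305,-0.0555).

```bash
cat > d.py <<'E'
import sys,numpy as np
from plant import monitor
from scipy.spatial.transform import Rotation as R
o=monitor.get_obs();r=R.from_rotvec(o['tcp_rot']);M=r.as_matrix()
print('t',round(o['t'],2),'tcp',np.round(o['tcp_pos'],4),'F',np.round(o['contact_force'],1),'op',round(o['opening'],3),'q',np.round(o['qpos'],2))
print('x',M[:,0].round(3),'y',M[:,1].round(3),'z',M[:,2].round(3))
p=o['tcp_pos']
for a in sys.argv[1:]:
    g=np.array(list(map(float,a.split(','))));print(a,'shift cm',((g-p)@M*100).round(2));p=g
E
python3 d.py .5,.2,.2 .474,-.2515,.12
```

```text
t 0.1 tcp [0.2799 0.5857 0.23  ] F [0.5 0.6 0.3] op 1.002 q [-1.22  0.38  0.04  1.6  -0.02  1.16 -0.05]
x [-0.902  0.431 -0.   ] y [ 0.431  0.902 -0.002] z [-0.001 -0.002 -1.   ]
.5,.2,.2 shift cm [-36.49 -25.31   3.06]
.474,-.2515,.12 shift cm [-17.12 -41.84   8.1 ]
```

>>> drive_tool(
  targets=[
    [-3.6,-2.5,0.3,0],
    [-3.6,-2.5,0.3,0],
    [-3.6,-2.5,0.3,0],
    [-3.6,-2.5,0.3,0],
    [-3.6,-2.5,0.3,0],
  ],
  gripper=0,
  grip_force=60,
)

```text
t: 0.6
tcp_pos: [0.3891, 0.3941, 0.2156]
tcp_rot: [-0.694, -3.064, 0.001]
contact_force: [0.9, -0.9, -0.3]
opening: 0.998
grip_force: 0.0
```

>>> drive_tool(
  targets=[
    [-3.6,-2.5,0.3,0],
    [-3.6,-2.5,0.3,0],
    [-3.6,-2.5,0.3,0],
    [-3.6,-2.5,0.3,0],
    [-3.6,-2.5,0.3,0],
  ],
)

```text
t: 1.1
tcp_pos: [0.4975, 0.2039, 0.2008]
tcp_rot: [-0.694, -3.063, 0.0]
contact_force: [0.9, -0.7, 0.2]
opening: 1.003
grip_force: 0.0
```

>>> drive_tool(
  targets=[
    [-1.7,-4.1,0.7,0],
    [-1.7,-4.1,0.7,0],
    [-1.7,-4.1,0.7,0],
    [-1.7,-4.1,0.7,0],
    [-1.7,-4.1,0.7,0],
  ],
)

```text
t: 1.6
tcp_pos: [0.4848, -0.0176, 0.1658]
tcp_rot: [-0.694, -3.064, -0.0]
contact_force: [1.5, 0.9, 0.8]
opening: 1.0
grip_force: 0.0
```

>>> drive_tool(
  targets=[
    [-1.7,-4.1,0.7,0],
    [-1.7,-4.1,0.7,0],
    [-1.7,-4.1,0.7,0],
    [-1.7,-4.1,0.7,0],
    [0,0,0,0],
  ],
)

```text
t: 2.1
tcp_pos: [0.4733, -0.2012, 0.1377]
tcp_rot: [-0.713, -3.059, 0.008]
contact_force: [0.2, 0.5, 0.2]
opening: 0.998
grip_force: 0.0
```

```bash
python3 d.py .474,-.2515,.06 .474,-.2515,.003
```

```text
t 2.1 tcp [ 0.4733 -0.2012  0.1377] F [0.2 0.5 0.2] op 0.998 q [-0.17  0.26  0.55  2.03 -0.17  0.9   1.59]
x [-0.897  0.442 -0.   ] y [ 0.442  0.897 -0.005] z [-0.002 -0.005 -1.   ]
.474,-.2515,.06 shift cm [-2.28 -4.44  7.8 ]
.474,-.2515,.003 shift cm [0.   0.03 5.7 ]
```

>>> drive_tool(
  targets=[
    [-1.1,-2.2,1.5,0],
    [-1.1,-2.2,2.0,0],
    [0,0,2.2,0],
    [0,0,2.1,0],
    [0,0,0,0],
  ],
)

```text
t: 2.6
tcp_pos: [0.4742, -0.2407, 0.0572]
tcp_rot: [-0.693, -3.057, -0.001]
contact_force: [-1.0, 0.9, 0.1]
opening: 1.002
grip_force: 0.0
```

```bash
python3 d.py .474,-.2515,.003
```

```text
t 2.6 tcp [ 0.4742 -0.2407  0.0572] F [-1.   0.9  0.1] op 1.002 q [-0.04  0.44  0.51  2.02 -0.3   0.76  1.77]
x [-0.902  0.431  0.007] y [ 0.431  0.902 -0.001] z [-0.007  0.003 -1.   ]
.474,-.2515,.003 shift cm [-0.49 -0.98  5.42]
```

>>> drive_tool(
  targets=[
    [-0.25,-0.5,0.5,0],
    [-0.25,-0.5,0.5,0],
    [0,0,1.5,0],
    [0,0,1.2,0],
    [0,0,0,0],
  ],
)

```text
t: 3.1
tcp_pos: [0.4756, -0.2524, 0.0212]
tcp_rot: [-0.693, -3.06, -0.001]
contact_force: [-0.5, -0.2, 0.4]
opening: 1.002
grip_force: 0.0
```

```bash
python3 d.py .474,-.2515,.003
python3 - <<'E'
from h import *
from plant import cams
c=cams.camera('scene');cv2.imwrite('pics/s1.png',cv2.resize(c['color'][90:250,100:300,::-1],(750,600),interpolation=cv2.INTER_CUBIC))
E
```

```text
t 3.1 tcp [ 0.4756 -0.2524  0.0212] F [-0.5 -0.2  0.4] op 1.002 q [ 0.01  0.51  0.47  2.02 -0.35  0.7   1.83]
x [-0.902  0.431  0.004] y [ 0.431  0.902 -0.   ] z [-0.004  0.002 -1.   ]
.474,-.2515,.003 shift cm [0.18 0.01 1.82]
```

View pics/s1.png

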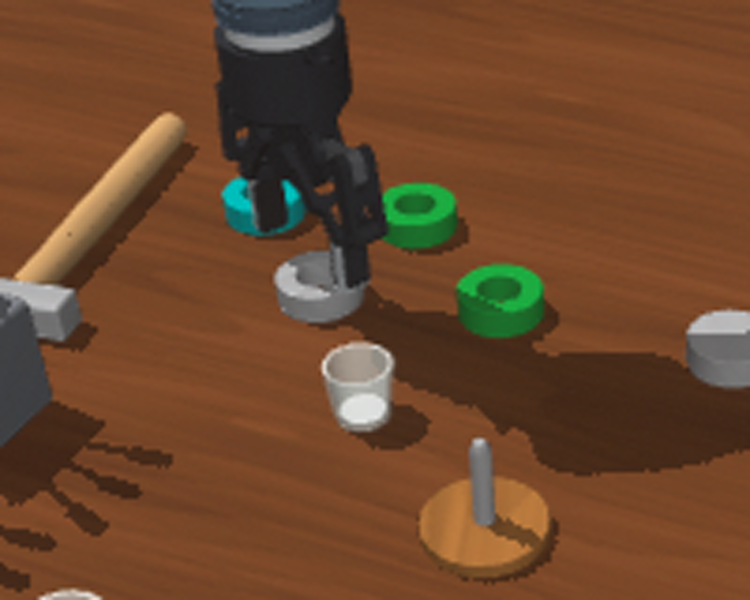

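The picture shows the fingers straddling the grey collar at (320,285), tips just above it and clear of the neighbours.

>>> drive_tool(
  targets=[
    [0.1,0,0.7,0],
    [0.1,0,0.7,0],
    [0,0,0.6,0],
    [0,0,0,0],
    [0,0,0,0],
  ],
)

```text
t: 3.65
tcp_pos: [0.4754, -0.2527, 0.0031]
tcp_rot: [-0.694, -3.064, 0.0]
contact_force: [-0.1, 0.2, 0.4]
opening: 1.004
grip_force: 0.0
```

>>> drive_tool(
  targets=[
    [0,0,0,0],
    [0,0,0,0],
    [0,0,0,0],
    [0,0,0,0],
    [0,0,0,0],
  ],
  gripper=255,
  grip_force=60,
)

```text
t: 4.15
tcp_pos: [0.4761, -0.2532, 0.0042]
tcp_rot: [0.694, 3.063, -0.0]
contact_force: [-0.9, 0.0, 5.7]
opening: 0.616
grip_force: 63.4
```

>>> drive_tool(
  targets=[
    [0,0,0,0],
    [0,0,0,0],
    [0,0,0,0],
    [0,0,0,0],
    [0,0,0,0],
  ],
)

```text
t: 4.65
tcp_pos: [0.4761, -0.2532, 0.0041]
tcp_rot: [0.694, 3.063, -0.0]
contact_force: [-1.3, -0.7, 5.2]
opening: 0.622
grip_force: 63.4
```

```bash
python3 d.py
```

```text
t 4.65 tcp [ 0.4761 -0.2532  0.0041] F [-1.3 -0.7  5.2] op 0.622 q [ 0.03  0.54  0.45  2.02 -0.37  0.66  1.85]
x [-0.902  0.431 -0.001] y [0.431 0.902 0.   ] z [ 0.001 -0.001 -1.   ]
```

>>> drive_tool(
  targets=[
    [0,0,-1,0],
    [0,0,-2.5,0],
    [0,0,-3.5,0],
    [0,0,-3.5,0],
    [0,0,-2.5,0],
  ],
)

```text
t: 5.15
tcp_pos: [0.4754, -0.2528, 0.135]
tcp_rot: [0.695, 3.063, -0.0]
contact_force: [-0.1, -0.4, -3.7]
opening: 0.617
grip_force: 64.2
```

```bash
python3 d.py .632,-.0565,.12 .632,-.0565,.015
```

```text
t 5.15 tcp [ 0.4754 -0.2528  0.135 ] F [-0.1 -0.4 -3.7] op 0.617 q [-0.08  0.32  0.57  1.97 -0.22  0.91  1.73]
x [-0.902  0.431 -0.001] y [0.431 0.902 0.   ] z [ 0.001 -0.    -1.   ]
.632,-.0565,.12 shift cm [-5.66 24.46  1.51]
.632,-.0565,.015 shift cm [ 1.00e-02 -0.00e+00  1.05e+01]
```

Force shows the collar's weight is carried.

>>> drive_tool(
  targets=[
    [-0.5,2.0,0,0],
    [-0.8,3.3,0,0],
    [-0.8,3.3,0,0],
    [-0.8,3.3,0,0],
    [-0.8,3.3,0,0],
  ],
)

```text
t: 5.65
tcp_pos: [0.5739, -0.13, 0.1327]
tcp_rot: [-0.694, -3.062, -0.0]
contact_force: [0.7, -1.3, -3.6]
opening: 0.62
grip_force: 64.1
```

>>> drive_tool(
  targets=[
    [-0.8,3.3,0,0],
    [-0.6,3.0,0,0],
    [-0.4,2.0,0.5,0],
    [-0.2,1.0,1.0,0],
    [0,0,0,0],
  ],
)

```text
t: 6.15
tcp_pos: [0.6308, -0.0543, 0.1155]
tcp_rot: [-0.689, -3.06, 0.001]
contact_force: [0.3, 1.0, -4.1]
opening: 0.616
grip_force: 64.1
```

```bash
python3 d.py .632,-.0565,.105 .632,-.0565,.015;  python3 - <<'E'
from h import *
from plant import cams
c=cams.camera('scene');w=cloud(c);np.savez('s2.npz',**c)
cv2.imwrite('pics/s2.png',cv2.resize(c['color'][130:260,150:310,::-1],(738,600),interpolation=cv2.INTER_CUBIC))
E
```

```text
t 6.15 tcp [ 0.6308 -0.0543  0.1155] F [ 0.3  1.  -4.1] op 0.616 q [-0.34  0.51  0.46  1.75 -0.27  0.95  1.36]
x [-0.903  0.429  0.005] y [ 0.429  0.903 -0.002] z [-0.005  0.    -1.   ]
.632,-.0565,.105 shift cm [-0.2  -0.14  1.05]
.632,-.0565,.015 shift cm [-0.04  0.02  9.  ]
```

View pics/s2.png

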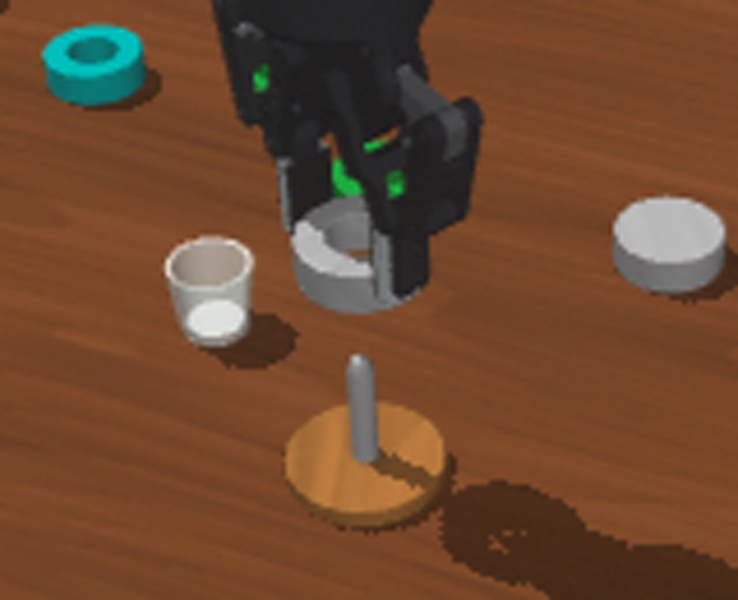

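The collar hangs level above the spindle, centred at (360,250) with the tip at (358,358). The 2 mm offset left over agrees with the numbers, so I'm correcting it and lowering.

>>> drive_tool(
  targets=[
    [-0.2,-0.1,0.5,0],
    [0,0,0.5,0],
    [0,0,1.5,0],
    [0,0,1.5,0],
    [0,0,0,0],
  ],
)

```text
t: 6.7
tcp_pos: [0.6306, -0.0577, 0.0745]
tcp_rot: [-0.693, -3.057, 0.002]
contact_force: [-0.7, -0.6, -2.7]
opening: 0.619
grip_force: 64.0
```

```bash
python3 d.py .632,-.0565,.016
```

```text
t 6.7 tcp [ 0.6306 -0.0577  0.0745] F [-0.7 -0.6 -2.7] op 0.619 q [-0.32  0.56  0.44  1.76 -0.3   0.89  1.38]
x [-0.902  0.431  0.007] y [ 0.431  0.902 -0.003] z [-0.007  0.    -1.   ]
.632,-.0565,.016 shift cm [-0.11  0.19  5.84]
```

>>> drive_tool(
  targets=[
    [-0.1,0.1,1.5,0],
    [0,0,1.5,0],
    [0,0,1.4,0],
    [0,0,1.0,0],
    [0,0,0,0],
  ],
)

```text
t: 7.2
tcp_pos: [0.6332, -0.0572, 0.0217]
tcp_rot: [-0.693, -3.059, 0.002]
contact_force: [-0.9, -0.4, -3.4]
opening: 0.617
grip_force: 64.0
```

```bash
python3 d.py .632,-.0565,.016
```

```text
t 7.2 tcp [ 0.6332 -0.0572  0.0217] F [-0.9 -0.4 -3.4] op 0.617 q [-0.29  0.64  0.41  1.77 -0.34  0.8   1.41]
x [-0.902  0.431  0.004] y [ 0.431  0.902 -0.002] z [-0.005  0.    -1.   ]
.632,-.0565,.016 shift cm [0.14 0.01 0.57]
```

No contact while threading. I'll lower the rest of the way and release.

>>> drive_tool(
  targets=[
    [0.1,0,0.3,0],
    [0,0,0.2,0],
    [0,0,0.1,0],
    [0,0,0,0],
    [0,0,0,0],
  ],
)

```text
t: 7.7
tcp_pos: [0.6347, -0.0571, 0.0187]
tcp_rot: [0.694, 3.063, 0.0]
contact_force: [-0.3, 0.6, -3.6]
opening: 0.62
grip_force: 64.1
```

>>> drive_tool(
  targets=[
    [0,0,0,0],
    [0,0,0,0],
    [0,0,0,0],
    [0,0,0,0],
    [0,0,0,0],
  ],
  gripper=0,
)

```text
t: 8.2
tcp_pos: [0.6347, -0.0571, 0.0185]
tcp_rot: [0.694, 3.063, 0.0]
contact_force: [-0.8, 0.4, -0.8]
opening: 1.0
grip_force: 0.0
```

>>> drive_tool(
  targets=[
    [0,0,-1,0],
    [0,0,-2.5,0],
    [0,0,-4,0],
    [0,0,-4,0],
    [0,0,-3,0],
  ],
)

```text
t: 8.7
tcp_pos: [0.6355, -0.0576, 0.1669]
tcp_rot: [0.694, 3.06, 0.001]
contact_force: [0.7, 0.5, -0.5]
opening: 1.0
grip_force: 0.0
```

```bash
python3 d.py .423,.2525,.13 .423,.2525,.007;  python3 - <<'E'
from h import *
from plant import cams
c=cams.camera('scene');w=cloud(c)
print(find(w,(.6305,-.0555),.04,.024,.034))
cv2.imwrite('pics/s3.png',cv2.resize(c['color'][130:260,150:310,::-1],(738,600),interpolation=cv2.INTER_CUBIC))
E
```

```text
t 8.7 tcp [ 0.6355 -0.0576  0.1669] F [ 0.7  0.5 -0.5] op 1.0 q [-0.35  0.45  0.49  1.71 -0.24  1.04  1.34]
x [-0.902  0.432 -0.003] y [0.432 0.902 0.001] z [ 0.004 -0.    -1.   ]
.423,.2525,.13 shift cm [32.56 18.79  3.61]
.423,.2525,.007 shift cm [ 0.04 -0.02 12.3 ]
(array([ 0.6321, -0.0555]), 0.0287, 336, np.float64(0.0283))
```

View pics/s3.png

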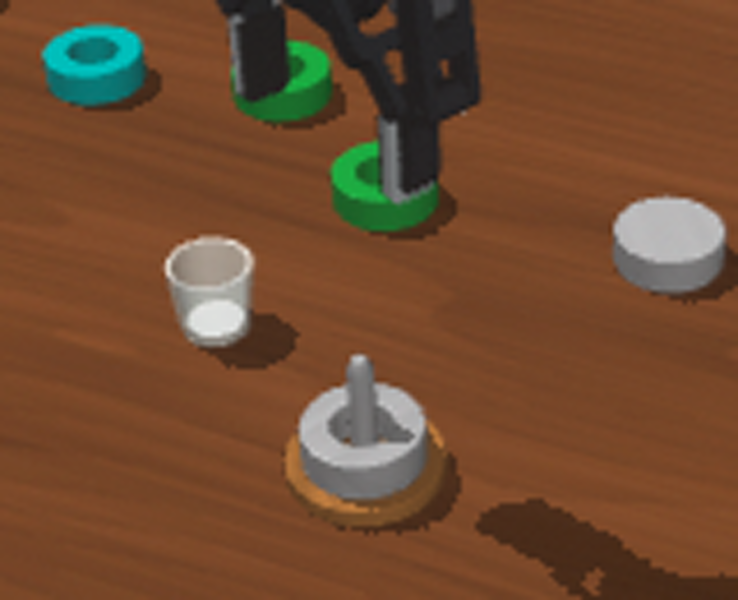

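The wide collar lies flat on the foot with the spindle through its bore, around (362,440), and is about 1 mm off centre. Next is the narrow collar.

>>> drive_tool(
  targets=[
    [2.0,1.2,0,0],
    [3.8,2.2,0.2,0],
    [3.8,2.2,0.3,0],
    [3.8,2.2,0.3,0],
    [3.8,2.2,0.3,0],
  ],
)

```text
t: 9.25
tcp_pos: [0.5214, 0.1085, 0.1528]
tcp_rot: [0.695, 3.063, 0.001]
contact_force: [0.0, 0.1, -0.3]
opening: 0.997
grip_force: 0.0
```

>>> drive_tool(
  targets=[
    [3.8,2.2,0.5,0],
    [3.8,2.2,0.5,0],
    [3.8,2.2,0.5,0],
    [2.5,1.4,0.5,0],
    [0,0,0,0],
  ],
)

```text
t: 9.75
tcp_pos: [0.4276, 0.244, 0.132]
tcp_rot: [-0.68, -3.064, -0.002]
contact_force: [1.3, -0.3, 1.3]
opening: 1.001
grip_force: 0.0
```

```bash
python3 d.py .423,.2525,.06 .423,.2525,.007
```

```text
t 9.75 tcp [0.4276 0.244  0.132 ] F [ 1.3 -0.3  1.3] op 1.001 q [-0.91  0.21  0.34  2.07 -0.1   0.87  0.62]
x [-0.906  0.423  0.003] y [0.423 0.906 0.   ] z [-0.002  0.002 -1.   ]
.423,.2525,.06 shift cm [0.76 0.57 7.2 ]
.423,.2525,.007 shift cm [-0.02 -0.    5.3 ]
```

>>> drive_tool(
  targets=[
    [0.4,0.3,1.5,0],
    [0.4,0.3,2,0],
    [0,0,2,0],
    [0,0,1.7,0],
    [0,0,0,0],
  ],
)

```text
t: 10.25
tcp_pos: [0.4258, 0.2461, 0.0587]
tcp_rot: [-0.696, -3.061, 0.006]
contact_force: [-0.0, 0.2, 0.1]
opening: 0.997
grip_force: 0.0
```

```bash
python3 d.py .423,.2525,.007
```

```text
t 10.25 tcp [0.4258 0.2461 0.0587] F [-0.   0.2  0.1] op 0.997 q [-0.89  0.34  0.32  2.11 -0.16  0.72  0.65]
x [-0.902  0.433  0.001] y [ 0.433  0.902 -0.004] z [-0.003 -0.003 -1.   ]
.423,.2525,.007 shift cm [0.52 0.48 5.17]
```

>>> drive_tool(
  targets=[
    [0.25,0.25,0,0],
    [0.25,0.25,0,0],
    [0,0,0.8,0],
    [0,0,0.7,0],
    [0,0,0,0],
  ],
)

```text
t: 10.75
tcp_pos: [0.4235, 0.2544, 0.0443]
tcp_rot: [-0.694, -3.063, 0.003]
contact_force: [-0.0, -0.6, -0.2]
opening: 1.001
grip_force: 0.0
```

```bash
python3 d.py .423,.2525,.006
```

```text
t 10.75 tcp [0.4235 0.2544 0.0443] F [-0.  -0.6 -0.2] op 1.001 q [-0.89  0.37  0.31  2.11 -0.17  0.69  0.65]
x [-0.902  0.431  0.001] y [ 0.431  0.902 -0.002] z [-0.002 -0.001 -1.   ]
.423,.2525,.006 shift cm [-0.04 -0.19  3.83]
```

>>> drive_tool(
  targets=[
    [0,-0.1,1.0,0],
    [0,-0.1,1.0,0],
    [0,0,1.0,0],
    [0,0,0.8,0],
    [0,0,0,0],
  ],
)

```text
t: 11.25
tcp_pos: [0.4223, 0.2522, 0.0056]
tcp_rot: [-0.694, -3.062, 0.004]
contact_force: [0.5, 0.3, 0.4]
opening: 1.001
grip_force: 0.0
```

>>> drive_tool(
  targets=[
    [0,0,0,0],
    [0,0,0,0],
    [0,0,0,0],
    [0,0,0,0],
    [0,0,0,0],
  ],
  gripper=255,
)

```text
t: 11.75
tcp_pos: [0.4243, 0.2537, 0.008]
tcp_rot: [0.694, 3.063, 0.002]
contact_force: [0.5, 0.2, 4.0]
opening: 0.444
grip_force: 60.7
```

>>> drive_tool(
  targets=[
    [0,0,0,0],
    [0,0,0,0],
    [0,0,0,0],
  ],
)

```text
t: 12.05
tcp_pos: [0.4244, 0.2537, 0.008]
tcp_rot: [0.694, 3.063, 0.002]
contact_force: [-0.8, -0.0, 6.2]
opening: 0.437
grip_force: 60.9
```

```bash
python3 d.py .423,.2525,.006
```

```text
t 12.05 tcp [0.4244 0.2537 0.008 ] F [-0.8 -0.   6.2] op 0.437 q [-0.87  0.44  0.28  2.12 -0.21  0.61  0.68]
x [-0.902  0.431 -0.001] y [0.431 0.902 0.002] z [ 0.001  0.001 -1.   ]
.423,.2525,.006 shift cm [ 0.07 -0.17  0.2 ]
```

>>> drive_tool(
  targets=[
    [0,0,-1,0],
    [0,0,-2.5,0],
    [0,0,-4,0],
    [0,0,-4,0],
    [0,0,-2.5,0],
  ],
)

```text
t: 12.55
tcp_pos: [0.4239, 0.2532, 0.1498]
tcp_rot: [0.695, 3.063, 0.003]
contact_force: [-0.2, 0.3, -1.7]
opening: 0.435
grip_force: 60.7
```

```bash
python3 d.py .631,-.056,.13
```

```text
t 12.55 tcp [0.4239 0.2532 0.1498] F [-0.2  0.3 -1.7] op 0.435 q [-0.94  0.19  0.35  2.06 -0.08  0.91  0.58]
x [-0.902  0.431 -0.001] y [0.431 0.902 0.002] z [ 0.002  0.001 -1.   ]
.631,-.056,.13 shift cm [-32.02 -18.97   1.97]
```

>>> drive_tool(
  targets=[
    [-2.0,-1.2,0,0],
    [-3.5,-2.1,0,0],
    [-3.8,-2.2,0,0],
    [-3.8,-2.2,0,0],
    [-3.8,-2.2,0,0],
  ],
)

```text
t: 13.05
tcp_pos: [0.5328, 0.0895, 0.1469]
tcp_rot: [-0.693, -3.062, 0.001]
contact_force: [1.1, 1.2, -2.0]
opening: 0.44
grip_force: 60.7
```

>>> drive_tool(
  targets=[
    [-3.8,-2.2,0,0],
    [-3.8,-2.2,0,0],
    [-3.5,-2.2,0.5,0],
    [-2.5,-1.5,0.5,0],
    [-1.0,-0.6,0.5,0],
  ],
)

```text
t: 13.55
tcp_pos: [0.6276, -0.0552, 0.1318]
tcp_rot: [0.703, 3.062, -0.004]
contact_force: [0.1, -0.1, -1.2]
opening: 0.439
grip_force: 60.6
```

>>> drive_tool(
  targets=[
    [0,0,0,0],
    [0,0,0,0],
  ],
)

```text
t: 13.75
tcp_pos: [0.6262, -0.0483, 0.1314]
tcp_rot: [-0.691, -3.061, -0.002]
contact_force: [0.4, 0.3, -0.5]
opening: 0.438
grip_force: 60.6
```

```bash
python3 d.py .631,-.056,.11 .631,-.056,.04
```

```text
t 13.75 tcp [ 0.6262 -0.0483  0.1314] F [ 0.4  0.3 -0.5] op 0.438 q [-0.37  0.48  0.49  1.75 -0.27  0.98  1.35]
x [-0.903  0.43   0.003] y [0.43  0.903 0.   ] z [-0.003  0.002 -1.   ]
.631,-.056,.11 shift cm [-0.77 -0.49  2.14]
.631,-.056,.04 shift cm [-0.02 -0.    7.  ]
```

>>> drive_tool(
  targets=[
    [-0.3,-0.2,0.6,0],
    [-0.3,-0.2,0.6,0],
    [0,0,0.6,0],
    [0,0,0,0],
    [0,0,0,0],
  ],
)

```text
t: 14.25
tcp_pos: [0.6308, -0.0564, 0.1138]
tcp_rot: [-0.694, -3.063, 0.0]
contact_force: [-0.2, 0.2, -1.9]
opening: 0.437
grip_force: 60.6
```

```bash
python3 d.py .631,-.056,.04;  python3 - <<'E'
from h import *
from plant import cams
c=cams.camera('scene');w=cloud(c)
cv2.imwrite('pics/s4.png',cv2.resize(c['color'][130:260,150:310,::-1],(738,600),interpolation=cv2.INTER_CUBIC))
E
```

```text
t 14.25 tcp [ 0.6308 -0.0564  0.1138] F [-0.2  0.2 -1.9] op 0.437 q [-0.35  0.51  0.49  1.75 -0.29  0.95  1.37]
x [-0.902  0.431  0.001] y [ 0.431  0.902 -0.   ] z [-0.001  0.    -1.   ]
.631,-.056,.04 shift cm [-0.    0.04  7.38]
```

View pics/s4.png

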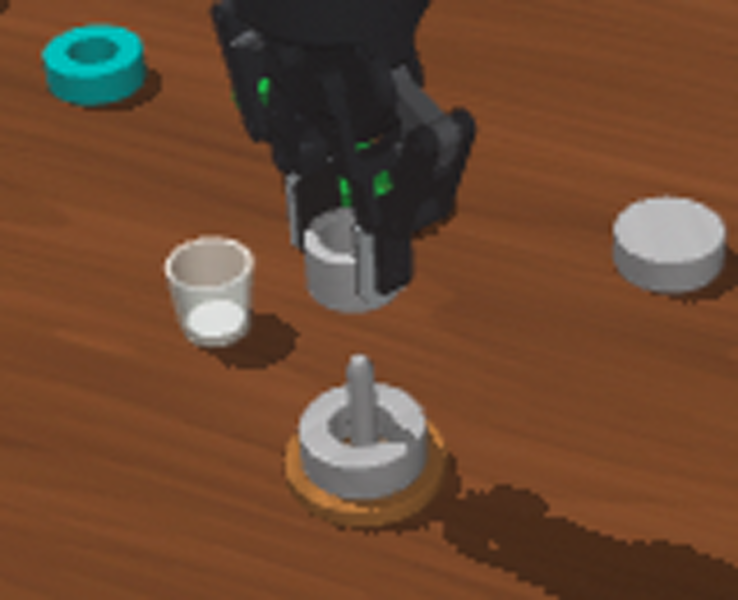

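The narrow collar is level and centred at x≈353 over the spindle tip (358,358), where it should be at that height. Lowering now.

>>> drive_tool(
  targets=[
    [0,0,0.8,0],
    [0,0,1.2,0],
    [0,0,1.2,0],
    [0,0,0.8,0],
    [0,0,0,0],
  ],
)

```text
t: 14.8
tcp_pos: [0.6293, -0.0564, 0.0718]
tcp_rot: [-0.693, -3.06, 0.002]
contact_force: [-1.1, 0.7, -2.1]
opening: 0.434
grip_force: 60.6
```

```bash
python3 d.py .631,-.056,.04
```

```text
t 14.8 tcp [ 0.6293 -0.0564  0.0718] F [-1.1  0.7 -2.1] op 0.434 q [-0.34  0.57  0.46  1.77 -0.32  0.88  1.39]
x [-0.902  0.431  0.004] y [ 0.431  0.902 -0.002] z [-0.005  0.    -1.   ]
.631,-.056,.04 shift cm [-0.14  0.12  3.18]
```

>>> drive_tool(
  targets=[
    [-0.1,0,0.8,0],
    [0,0,0.9,0],
    [0,0,0.7,0],
    [0,0,0.5,0],
    [0,0,0,0],
  ],
)

```text
t: 15.3
tcp_pos: [0.6312, -0.057, 0.0441]
tcp_rot: [-0.694, -3.062, 0.001]
contact_force: [0.1, -0.2, -2.1]
opening: 0.439
grip_force: 60.6
```

>>> drive_tool(
  targets=[
    [0,0,0.1,0],
    [0,0,0,0],
    [0,0,0,0],
  ],
)

```text
t: 15.6
tcp_pos: [0.6325, -0.0572, 0.0447]
tcp_rot: [0.694, 3.063, 0.0]
contact_force: [-0.6, -0.3, -1.4]
opening: 0.434
grip_force: 60.6
```

>>> drive_tool(
  targets=[
    [0,0,0.2,0],
    [0,0,0.2,0],
    [0,0,0.1,0],
    [0,0,0,0],
    [0,0,0,0],
  ],
)

```text
t: 16.1
tcp_pos: [0.6321, -0.0571, 0.0392]
tcp_rot: [-0.694, -3.064, 0.0]
contact_force: [-0.5, -0.4, -2.3]
opening: 0.438
grip_force: 60.6
```

>>> drive_tool(
  targets=[
    [0,0,0,0],
    [0,0,0,0],
    [0,0,0,0],
    [0,0,0,0],
    [0,0,0,0],
  ],
  gripper=0,
)

```text
t: 16.6
tcp_pos: [0.6323, -0.0571, 0.0395]
tcp_rot: [0.694, 3.064, 0.0]
contact_force: [0.6, -0.7, -0.5]
opening: 0.996
grip_force: 0.0
```

>>> drive_tool(
  targets=[
    [0,0,-1,0],
    [0,0,-2.5,0],
    [0,0,-4,0],
    [0,0,-4,0],
    [0,0,-2,0],
  ],
)

```text
t: 17.1
tcp_pos: [0.6346, -0.0578, 0.1794]
tcp_rot: [0.694, 3.057, 0.002]
contact_force: [0.2, -0.1, 0.7]
opening: 1.0
grip_force: 0.0
```

>>> drive_tool(
  targets=[
    [0,0,0,0],
    [0,0,0,0],
    [0,0,0,0],
  ],
)

```text
t: 17.4
tcp_pos: [0.6309, -0.0568, 0.1728]
tcp_rot: [-0.694, -3.061, 0.001]
contact_force: [-0.4, -0.6, -0.4]
opening: 1.002
grip_force: 0.0
```

```bash
python3 d.py;  python3 - <<'E'
from h import *
from plant import cams
c=cams.camera('scene');w=cloud(c)
print(find(w,(.6305,-.0555),.04,.05,.058),find(w,(.6305,-.0555),.04,.024,.032))
cv2.imwrite('pics/s5.png',cv2.resize(c['color'][130:260,150:310,::-1],(738,600),interpolation=cv2.INTER_CUBIC))
E
```

```text
t 17.4 tcp [ 0.6309 -0.0568  0.1728] F [-0.4 -0.6 -0.4] op 1.002 q [-0.38  0.45  0.52  1.71 -0.25  1.05  1.34]
x [-0.902  0.431  0.003] y [ 0.431  0.902 -0.001] z [-0.003  0.    -1.   ]
(array([ 0.632 , -0.0553]), 0.021, 167, np.float64(0.0542)) (array([ 0.6337, -0.0546]), 0.0285, 213, np.float64(0.0281))
```

View pics/s5.png

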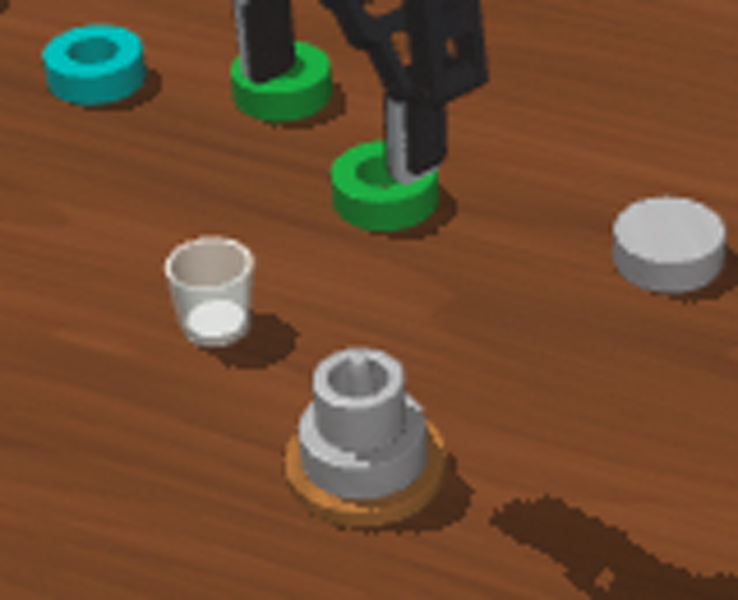

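The narrow collar sits flat on the wide one around (358,400), with its top at about 56 mm. Both are on the spindle, the gripper is clear, and the block at (668,240) hasn't moved.

```bash
python3 -c "
from plant import env
print(env.sign_off())"
```

```text
the job is handed in; nothing more can be done
None
```

The job is handed in, though no verdict came back: the last picture shows the wide collar on the post's foot with the narrow collar flat on top of it, the block unmoved and the gripper clear, at about 17.5 s of the 64 s allowed.

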